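# Load the battery pack in the bench charger and test it

## Robot

A 6-joint arm with a two-finger parallel gripper is mounted at the origin on the work surface. World frame = base frame: x ahead of the robot, y to its left, z up, the work surface at z = 0. Lengths are in m, angles in rad, forces in N, time in s.
With the tool pointing down it reaches from about 0.35 to 0.775 m from the base axis. Payload 7.3 kg.
Tool frame: the origin (TCP) lies midway between the tips of the shut fingers; the grasp point (between the pads) lies 19 mm behind it; z points along the fingers, y is the line along which they close (so a half turn about z gives the same grasp; the last joint's range is limited). The gripper opens to 92 mm and grips with 3 to 60 N. Pads are 19 mm wide; open, the fingers measure 130 mm over their backs; the gripper's body (75 mm by 190 mm) begins 47 mm behind the grasp point.
Start: joints at [1.164, 0.342, 1.524, -0, 1.275, -0.146], TCP at [0.135, 0.507, 0.227] pointing down, gripper open.
Joint ranges: [-2.53, 2.53], [-0.77, 2.02], [0.04, 2.7], [-1, 4.14], [0.28, 2.66], [-3.11, 3.11]. Speed limits (rad/s): [2.57, 2.57, 3.14, 3.14, 3.14, 3.14].

## Interface

Orientations are given as a rotation vector (axis times angle).
In Python, from bench import manip gives the robot as it stands.
- The arm moves only by the tool drive_tool, never from a script. Its argument "increments" is one flat list of numbers, 7 for each row, row after row: the shift along the world's x, y, z scaled (see below), then the turn, a rotation vector about the world's x, y, z scaled (see below), then the opening, from 0 (shut) to 1 (fully open). A call has 1 to 20 rows; each row shifts and turns the commanded pose from where the row before left it; what a row does not reach is not made up. The controller multiplies each number of a shift by 50 mm and each number of a turn by 5 degrees. A row lasts 1/10 s, in which the tool goes at most 50 mm and 8.59 degrees, less where a joint would pass 70% of its speed; a pose out of reach is approached as far as the arm can. A call with a number of a shift or a turn outside -1 to 1 is refused whole. A call with a gripper value outside its range is refused whole. The fingers move at their own pace and stop on an object; the grip force is fixed at half the most. Time passes only in rows, so rows that do not move let the fingers close. It gives the time, the measured TCP pose, the force, the opening and the grip force at its end, in the units of the state.
- manip.read_state(): the state, without advancing time (a new reading comes with each control period).
- manip.get_image(name): name is "scene" or "side" or "wrist"; returns a dict with "pixels" (400x640x3 uint8, red, green, blue), "camera_matrix" (3x3 intrinsics, pixels), "extrinsics" (4x4, takes a point from camera to world coordinates); the wrist camera has in their place "T_tool_cam" (4x4, takes a point from camera to tool coordinates, whose origin is the TCP and whose axes are the flange's). Camera axes: x right, y down, z forward; pixel columns grow to the right and rows downward; lengths in m; the calibration is good to about 2 mm. The wrist camera is an equidistant fisheye: a pixel r from the principal point sees the ray r / f radians off the axis. A picture is of the moment at which its call begins: read the wrist's pose just before it. There is no depth.
- manip.close_job(): hands the job in; it is judged then, once.
The state is a dict: "t": time; "joints": joint angles; "joint_velocities": joint speeds; "effort": joint torques, N m; "position": TCP position; "orientation": TCP orientation; "contact_force": force on the tool from outside, world axes, zero at the start; "moment": the same for the moment, N m; "gripper_width": finger opening in m; "grip_force": force on a finger pad.
Only numpy, scipy, OpenCV 4.12 (cv2) and the standard library are available. Lean on these libraries where they do the work, as an engineer would, in place of code of your own. Each camera call takes 0.05 s, during which the arm holds its last target. There are 200 camera calls.

## Task

Put the battery pack into the charger's pocket with its terminal end against the sprung contact plate, until it lies flat and fully home on the pocket floor. Then push the charger's test button all the way down and let it come back up. Leave the other things on the bench as they are.

Things in the scene. Friction and masses are not known exactly. Their poses are not given: they have to be found in the camera images.
- pack: The battery pack to load: loose black plastic block, 110 long (x) x 50 wide (y) x 55 high (z) mm, 0.3 to 0.55 kg, upright on the bench. Origin under its centre. Its -x end is the terminal end: two brass strips run up that end face and fold 14 mm over the top. The +x end has four grey ribs across the top; a paper label in the middle. Gripped across its 50 mm width.
- terminals (a point): Middle of the lower edge of the pack's terminal end (pack x = -55 mm, underside height); axes as the pack's.
- dock: The bench charger: grey plastic, fixed, 208 x 90 mm; x along the pocket, y across, z up; origin on the bench under the seated pack's centre. The pocket, open above, is 52.5 mm wide; its floor is 12 mm and its wall tops 30 mm above the bench, so a seated pack stands 37 mm proud. Side walls 8 mm thick. Sprung plate at its -x end, end wall and console at its +x end.
- pocket (a point): Centre of the seated pack's place on the pocket floor, 12 mm above the bench; axes as the dock's. A seated pack's origin lies here, its terminals towards -x. The plate clamps the pack and friction can hold it up, so press it down until it is home.
- end_wall (a point): Top inner edge of the pocket's end wall (dock x = 55 mm, 30 mm above the bench); the wall is 8 mm thick and behind it is a console 65 mm long, 90 mm wide, 40 mm high.
- plate_face (a point): Middle of the contact plate's face (it moves with the plate), 20 mm above the bench. At rest it is only 103 mm from the end wall, so the 110 mm pack cannot go straight down: enter tilted with the terminal end low, push the plate back 11 to 14 mm, rock the other end down past the end wall.
- plate (a joint): Travel of the sprung brass contact plate in m towards the dock's -x: 0 at rest (face at dock x = -48 mm), 0.007 with the pack home, 0.015 at its stop. Plate 46 mm wide, square-topped, its top 28 mm above the bench. It pushes back with 3 N at rest, growing 0.65 N per mm (7.5 N with the pack home, 12.8 N at the stop).
- test (a joint): Travel of the test button in m: 0 released, 0.006 fully down (takes about 5 N, springs back).
- test_top (a point): Centre of the top face of the test button, a grey round cap 28 mm across in a black collar on the console; dock x = 98 mm, y = 0. It is pressed straight down.
- long_pack: Bystander: a longer, flatter black battery of another tool, 150 x 76 x 50 mm; it does not fit this charger. Origin under its centre.
- spool: Bystander: empty wooden thread spool, 36 mm across, 42 mm high, upright. Origin under its centre.
- stamps: Bystander: round stand of rubber stamps, 110 mm across, 118 mm high. Origin under its centre.
- tape: Bystander: roll of paper tape lying flat, 80 mm across, 24 mm high. Origin under its centre.
- screwdriver: Bystander: screwdriver lying on the bench. Origin under its middle.
- ink_pad: Bystander: flat white ink pad case, 110 x 70 x 18 mm. Origin under its centre.
- mug: Bystander: white mug, 80 mm across, 95 mm high. Origin under its centre.
Things that resemble listed ones, but are neither listed nor needed, are in the scene too. What is shaped like the pack but orange is not meant.

How it is judged:
On the way, in this order (a step that is already met when the one before it is completed fails the run):
1. the pack lies flat and fully home in the pocket, terminals at the contact plate (x of pack in the frame of pocket between -0.004 and 0.004 m and y of pack in the frame of pocket between -0.003 and 0.003 m and z of pack in the frame of pocket between -0.002 and 0.002 m and angle between pack's own z axis and vertical below 0.03 rad and x of terminals in the frame of pocket below -0.04 m), for 0.2 s.
2. the test button is pushed fully down (value of joint test above 0.005 m), for 0.1 s.
At the end, for the whole second after the job is handed in: The pack is at rest in the pocket, its terminals towards the contact plate, its origin within 2 mm in height, 3 mm across and 4 mm along of the pocket point, tilted by less than 0.03 rad; the test button was pushed at least 5 mm down after the pack was home and is up again (below 1 mm) (all of step 1 and value of joint test below 0.001 m and linear speed of pack below 0.02 m/s); the robot touches nothing.
It fails at once if another thing on the bench is moved by more than 30 mm (distance of any of long_pack, spool, stamps, tape, screwdriver, ink_pad, mug from where it was at the start of the episode above 0.03 m).
It also fails if it takes over 72 s, if anything falls off the work surface, if the arm or the gripper's body presses on something with over 40 N, if the wrist force passes 120 N, or if a joint passes its speed limit or range.

## Working session

There is one attempt and no reset: what is moved stays moved. The work goes in short steps, Python scripts to look and compute and a tool call to move; the robot and the scene stay as the last step left them, time stands still between calls to the robot, and variables do not carry over. Pictures are saved under pics/ and viewed, at most 10 in all, crops included, and the job is handed in when it is done.

Besides the shell and the picture viewer there is one more tool, called after "Call:" as name(argument=value, ...), one argument or row to a line, values as JSON. drive_tool: Moves the arm, as the interface text tells. Shifts and turns lie within -1 to 1; 1 stands for 50 mm of shift or 5 degrees of turn. Its arguments: {"type":"object","properties":{"increments":{"type":"array","items":{"type":"number","minimum":-1,"maximum":1}}},"required":["increments"]}

```bash
mkdir -p pics; ls; cat > h.py <<'E'
import numpy as np, cv2
from bench import manip
def snap(n,f):
    s=manip.read_state(); im=manip.get_image(n); cv2.imwrite(f'pics/{f}.png',im['pixels'][:,:,::-1])
    np.savez(f'pics/{f}.npz',K=im['camera_matrix'],E=im.get('extrinsics',np.eye(4)),T=im.get('T_tool_cam',np.eye(4)),p=s['position'],o=s['orientation']); return im,s
def load(f): return np.load(f'pics/{f}.npz')
def ray(f,uv):
    d=load(f);K=d['K'];a=np.array([(uv[0]-K[0,2])/K[0,0],(uv[1]-K[1,2])/K[1,1]])
    if np.allclose(d['E'],np.eye(4)):
        th=np.hypot(*a);v=np.r_[a/th*np.sin(th),np.cos(th)] if th>0 else np.array([0,0,1.])
        W=np.eye(4);W[:3,:3]=cv2.Rodrigues(d['o'])[0];W[:3,3]=d['p'];E=W@d['T']
    else: v=np.r_[a,1];E=d['E']
    return E[:3,3],E[:3,:3]@v
def at(f,uv,z):
    c,v=ray(f,uv);return c+v*(z-c[2])/v[2]
E
python3 - <<'E'
from h import *
for n in('scene','side','wrist'):
    im,s=snap(n,n+'0');print(n,im['camera_matrix'].round(1).tolist(),[im[k].round(3).tolist() for k in('extrinsics','T_tool_cam') if k in im])
print(s)
a=cv2.imread('pics/scene0.png');b=cv2.imread('pics/side0.png')
E
```

```text
pics
scene [[451.6, 0.0, 323.2], [0.0, 451.6, 201.6], [0.0, 0.0, 1.0]] [[[-0.258, 0.591, -0.764, 1.456], [0.966, 0.152, -0.208, 0.195], [-0.007, -0.792, -0.611, 0.765], [0.0, 0.0, 0.0, 1.0]]]
side [[455.1, 0.0, 321.9], [0.0, 455.1, 202.2], [0.0, 0.0, 1.0]] [[[-0.992, -0.085, 0.088, 0.478], [-0.122, 0.76, -0.639, 0.75], [-0.013, -0.645, -0.764, 1.05], [0.0, 0.0, 0.0, 1.0]]]
wrist [[309.7, 0.0, 320.1], [0.0, 309.7, 200.8], [0.0, 0.0, 1.0]] [[[-0.0, -0.965, -0.261, 0.071], [1.0, -0.0, -0.0, 0.0], [0.0, -0.261, 0.965, -0.158], [0.0, 0.0, 0.0, 1.0]]]
{'t': 0.1, 'joints': array([ 1.16403778e+00,  3.42611805e-01,  1.52489055e+00,  5.36487099e-07,
        1.27539258e+00, -1.46020357e-01]), 'joint_velocities': array([-1.38847932e-03,  4.11577132e-05, -1.56464517e-03, -2.01696937e-03,
       -6.17315674e-04, -2.35960703e-03]), 'effort': array([ 1.99126598e-04, -4.32011247e+01, -2.44694960e+01,  7.19462684e-02,
        5.26215881e-02, -3.11277063e-05]), 'position': array([0.13519179, 0.50693613, 0.22614666]), 'orientation': array([-4.08361306e-01, -3.11457954e+00,  1.96753241e-03]), 'contact_force': array([-0.30287061, -0.01108518,  0.75883149]), 'moment': array([ 0.04327005,  0.04630701, -0.06354851]), 'grip_force': 0.0, 'gripper_width': 0.09157409635057695}
```

View pics/scene0.png

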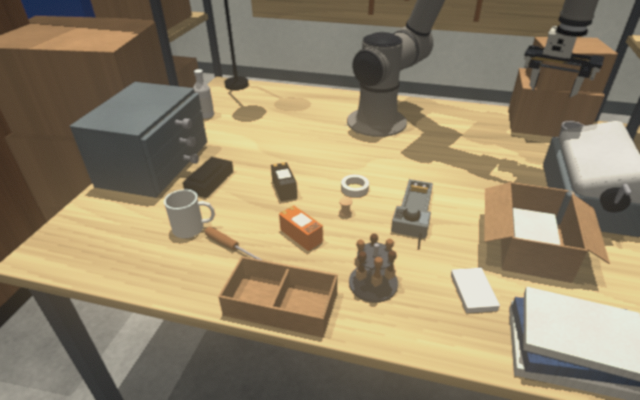

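View pics/side0.png

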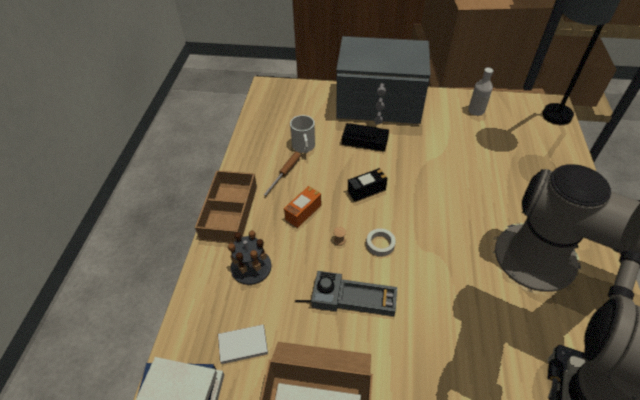

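Candidates: the black labelled block at scene (284,181) / side (367,184), the flat black long_pack at scene (209,177) / side (366,137), and the orange block at scene (301,227) / side (303,205). I choose the black labelled one. The charger is at scene (413,208) / side (355,294). I'll check with a close crop of pack and dock.

```bash
python3 - <<'E'
import cv2,numpy as np
a=cv2.imread('pics/side0.png');b=cv2.imread('pics/scene0.png')
f=lambda i,x,y,w,h:cv2.resize(i[y:y+h,x:x+w],(400,300),interpolation=cv2.INTER_CUBIC)
o=np.vstack([np.hstack([f(a,335,160,64,48),f(a,290,255,120,90)]),np.hstack([f(b,252,155,64,48),f(b,360,165,120,90)])])
cv2.imwrite('pics/c1.png',np.clip(o.astype(float)*1.4,0,255).astype(np.uint8))
E
```

```text
(no output)
```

View pics/c1.png

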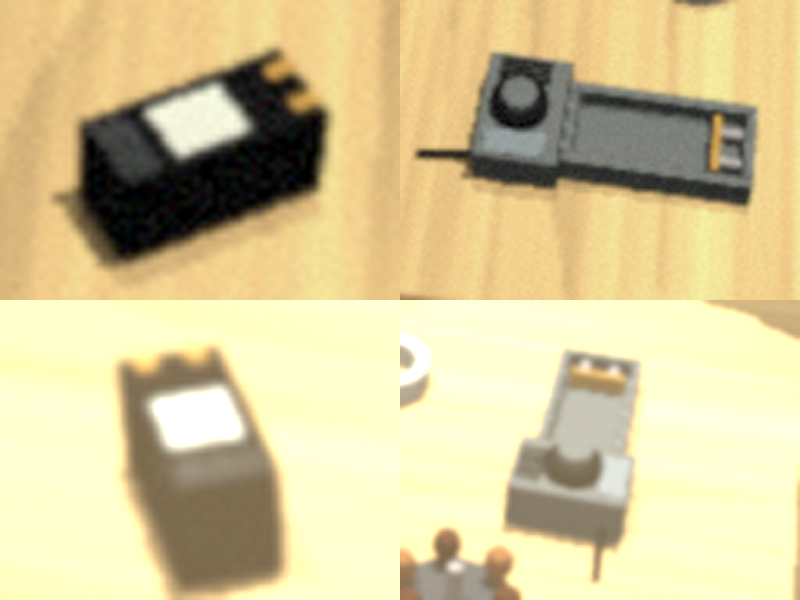

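The crop confirms it: the black pack has brass terminals at its robot-side end (side crop (290,85)), grey ribs at the other end and a label in the middle. The dock's plate is also at its robot-side end (715,140), with the button at (520,92). Next I measure rough poses.

```bash
python3 - <<'E'
from h import *
S=lambda x,y:((x+.5)*.16+335-.5,(y+.5)*.16+160-.5)
D=lambda x,y:((x-400+.5)*.3+290-.5,(y+.5)*.3+255-.5)
c=[at('side0',S(*p),.055)[:2] for p in[(82,122),(278,50),(327,105),(130,185)]]
for i in range(4):print(c[i].round(4),np.linalg.norm(c[i]-c[i-1]).round(4))
m=np.mean(c,0);d=(c[0]+c[3]-c[1]-c[2]);print('pack',m,np.degrees(np.arctan2(d[1],d[0])))
s2=lambda x,y:((x+.5)*.16+252-.5,(y-300+.5)*.16+155-.5)
c2=[at('scene0',s2(*p),.055)[:2] for p in[(118,362),(215,350),(275,462),(172,485)]]
print('pack scene',np.mean(c2,0),np.round(c2,4))
b=at('side0',D(520,90),.046)[:2];pl=at('side0',D(718,115),.028)[:2];pl2=at('side0',D(713,168),.028)[:2]
print('button',b,'plate',pl,pl2);d=b-(pl+pl2)/2;print(np.linalg.norm(d),np.degrees(np.arctan2(d[1],d[0])))
e=[at('side0',D(*p),.03)[:2] for p in[(757,107),(750,180)]];print('end',e)
E
```

```text
[ 0.5278 -0.1801] 0.0457
[ 0.4369 -0.2385] 0.108
[ 0.4121 -0.2041] 0.0424
[ 0.502  -0.1423] 0.1091
pack [ 0.46967527 -0.19124156] 33.59683714059317
pack scene [ 0.46788176 -0.19091382] [[ 0.4368 -0.2388]
 [ 0.416  -0.1987]
 [ 0.4955 -0.1441]
 [ 0.5233 -0.1821]]
button [0.55312262 0.16906863] plate [0.40292741 0.16294553] [0.40512698 0.2076211 ]
0.149974535070667 -6.206738354183523
end [array([0.37396181, 0.15384859]), array([0.37803319, 0.21525534])]
```

Call:
drive_tool(
  increments=[0.71,-0.8,0,0,0,0.25,1,0.71,-0.8,0,0,0,0.25,1,0.71,-0.8,0,0,0,0.25,1,0.71,-0.8,0,0,0,0.25,1,0.71,-0.8,-0.38,0,0,0.25,1,0.71,-0.8,-0.38,0,0,0.25,1,0.71,-0.8,-0.38,0,0,0.25,1,0.71,-0.8,-0.38,0,0,0.25,1,0,0,0,0,0,0,1,0,0,0,0,0,0,1,0,0,0,0,0,0,1],
)

```text
t: 1.25
position: [0.3928, 0.2173, 0.16]
orientation: [-0.135, -3.139, -0.001]
contact_force: [0.8, -1.1, 0.1]
gripper_width: 0.0914
grip_force: 0.0
```

```bash
python3 - <<'E'
from h import *
im,s=snap('wrist','w1');print(s['joints'].round(2),s['position'],s['orientation'])
a=cv2.imread('pics/w1.png');cv2.imwrite('pics/w1b.png',cv2.resize(np.clip(a*1.3,0,255).astype(np.uint8)[40:360],(800,400),interpolation=cv2.INTER_CUBIC) if 0 else cv2.resize(a[20:380,120:520],(667,600),interpolation=cv2.INTER_CUBIC))
E
```

```text
[ 0.33  0.28  1.82  0.    1.04 -1.15] [0.39275265 0.21731612 0.15997486] [-1.34917881e-01 -3.13853174e+00 -5.89239893e-04]
```

View pics/w1b.png

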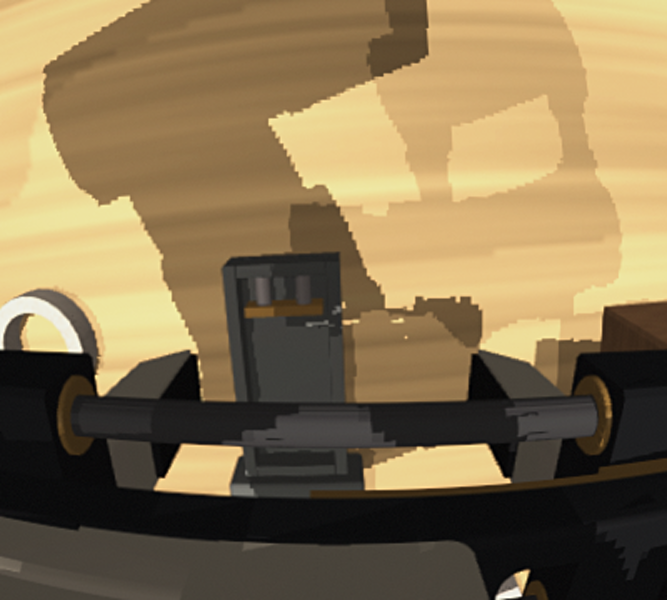

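Call:
drive_tool(
  increments=[0.56,-0.12,0,0,0,0,1,0.56,-0.12,0,0,0,0,1,0.56,-0.12,0,0,0,0,1,0.56,-0.12,0,0,0,0,1,0.56,-0.12,0,0,0,0,1,0.56,-0.12,0,0,0,0,1,0,0,0,0,0,0,1,0,0,0,0,0,0,1,0,0,0,0,0,0,1],
)

```text
t: 2.2
position: [0.5599, 0.1819, 0.1599]
orientation: [-0.133, -3.138, -0.0]
contact_force: [-0.5, -0.2, 0.1]
gripper_width: 0.092
grip_force: 0.0
```

```bash
python3 - <<'E'
from h import *
im,s=snap('wrist','w2');print(s['joints'].round(2),s['position'],s['orientation'])
a=cv2.imread('pics/w2.png');cv2.imwrite('pics/w2b.png',cv2.resize(a[0:240,200:440],(600,600),interpolation=cv2.INTER_CUBIC))
E
```

```text
[ 0.18  0.52  1.44  0.    1.19 -1.3 ] [0.55990578 0.18190542 0.15993798] [-1.32686220e-01 -3.13809083e+00 -2.84280847e-04]
```

View pics/w2b.png

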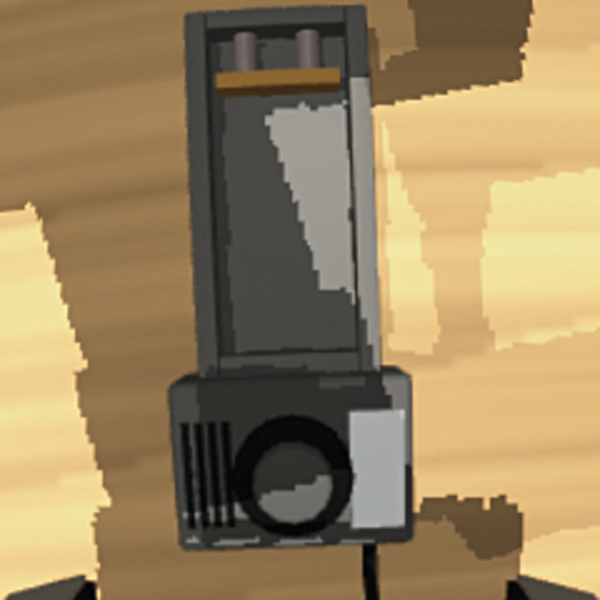

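The dock is fully visible. Pocket outer corners are at crop (186,15) and (366,8), the plate front top edge runs (217,86)-(340,81), the console spans (170..412, 375..550) and the button is at (292,476).

```bash
python3 - <<'E'
from h import *
from scipy.optimize import least_squares
P=lambda x,y:((x+.5)/2.5+199.5,(y+.5)/2.5-.5)
A=lambda x,y,z:at('w2',P(x,y),z)[:2]
# (px, height, dock x or None, dock y or None)
obs=[((186,15),.03,None,.045-.0108),((366,8),.03,None,-.0342),((191,190),.03,None,.0342),((200,374),.03,None,.0342),((374,190),.03,None,-.0342),((381,366),.03,None,-.0342),
((208,100),.03,None,.02625),((217,345),.03,None,.02625),((348,76),.03,None,-.02625),((358,345),.03,None,-.02625),
((217,86),.028,-.048,.023),((340,81),.028,-.048,-.023),((220,355),.03,.055,None),((358,351),.03,.055,None),
((170,460),.04,None,None),((293,476),.046,.098,0)]
for o in obs: print(o[0],A(*o[0],o[1]).round(4))
def f(q,full=False):
    c,s=np.cos(q[2]),np.sin(q[2]);r=[]
    for p,z,x,y in obs:
        w=A(*p,z)-q[:2];l=(c*w[0]+s*w[1],-s*w[0]+c*w[1])
        if x is not None:r.append((l[0]-x)*1e3)
        if y is not None:r.append((l[1]-y)*1e3)
    return np.array(r)
r=least_squares(f,[.45,.18,-.09],loss='soft_l1');print(r.x,np.degrees(r.x[2]),f(r.x).round(1))
E
```

```text
(186, 15) [0.374  0.1545]
(366, 8) [0.3777 0.2219]
(191, 190) [0.4445 0.1512]
(200, 374) [0.5137 0.148 ]
(374, 190) [0.4506 0.2182]
(381, 366) [0.5166 0.2156]
(208, 100) [0.4103 0.1603]
(217, 345) [0.5035 0.1555]
(348, 76) [0.4056 0.2125]
(358, 345) [0.5081 0.2076]
(217, 86) [0.4045 0.1638]
(340, 81) [0.4068 0.2095]
(220, 355) [0.5074 0.1562]
(358, 351) [0.5103 0.2075]
(170, 460) [0.5435 0.1347]
(293, 476) [0.5521 0.1798]
[ 0.45390868  0.1854421  -0.05742177] -3.290025080727738 [-69.7  66.2 -68.9 -68.1  66.7  67.9 -53.9 -53.3  50.5  51.5  -0.1 -47.4
  -0.4  44.4   0.    0.    0.4   0. ]
```

```bash
cat > dock.py <<'E'
from h import *
from scipy.optimize import least_squares
P=lambda x,y:((x+.5)/2.5+199.5,(y+.5)/2.5-.5)
A=lambda x,y,z:at('w2',P(x,y),z)[:2]
obs=[((186,15),.03,None,-.0342),((366,8),.03,None,.0342),((191,190),.03,None,-.0342),((200,374),.03,None,-.0342),((374,190),.03,None,.0342),((381,366),.03,None,.0342),
((208,100),.03,None,-.02625),((217,345),.03,None,-.02625),((348,76),.03,None,.02625),((358,345),.03,None,.02625),
((217,86),.028,-.048,-.023),((340,81),.028,-.048,.023),((220,355),.03,.055,None),((358,351),.03,.055,None),((293,476),.046,.098,0)]
def f(q):
    c,s=np.cos(q[2]),np.sin(q[2]);r=[]
    for p,z,x,y in obs:
        w=A(*p,z)-q[:2];l=(c*w[0]+s*w[1],-s*w[0]+c*w[1])
        if x is not None:r.append((l[0]-x)*1e3)
        if y is not None:r.append((l[1]-y)*1e3)
    return np.array(r)
r=least_squares(f,[.45,.18,-.04],loss='soft_l1')
if __name__=='__main__':
    print(r.x,np.degrees(r.x[2]),f(r.x).round(1))
    R=cv2.Rodrigues(manip.read_state()['orientation'])[0];print(R.round(3).tolist(),'toolY',np.degrees(np.arctan2(R[1,1],R[0,1])))
E
python3 dock.py
```

```text
[ 0.45384549  0.18437262 -0.04763563] -2.729320654771462 [ 0.5 -0.4  0.6  0.7 -0.6  0.   0.1 -0.2 -0.4 -0.4 -0.3  0.1 -0.2 -0.1
 -0.2  0.3  0.4  0.1]
[[-0.996, 0.085, -0.0], [0.085, 0.996, 0.0], [0.0, 0.0, -1.0]] toolY 85.14987748076754
```

Call:
drive_tool(
  increments=[-0.08,-0.68,0,0,0,0.787,1,-0.08,-0.68,0,0,0,0.787,1,-0.08,-0.68,0,0,0,0.787,1,-0.08,-0.68,0,0,0,0.787,1,-0.08,-0.68,0,0,0,0.787,1,-0.08,-0.68,0,0,0,0.787,1,-0.08,-0.68,0,0,0,0.787,1,-0.08,-0.68,0,0,0,0.787,1,-0.08,-0.68,0,0,0,0.787,1,-0.08,-0.68,0,0,0,0.787,1,0,0,0,0,0,0,1,0,0,0,0,0,0,1,0,0,0,0,0,0,1],
)

```text
t: 3.55
position: [0.5211, -0.1579, 0.16]
orientation: [-0.93, 3.001, 0.001]
contact_force: [0.9, -0.4, 0.0]
gripper_width: 0.092
grip_force: 0.0
```

```bash
python3 - <<'E'
from h import *
im,s=snap('wrist','w3');print(s['joints'].round(2),s['position'],s['orientation'])
a=cv2.imread('pics/w3.png');cv2.imwrite('pics/w3b.png',cv2.resize(a[0:240,200:440],(600,600),interpolation=cv2.INTER_CUBIC))
E
```

```text
[-0.44  0.44  1.57  0.    1.13 -2.61] [ 0.52105608 -0.15794612  0.15996054] [-9.29941550e-01  3.00073897e+00  7.87111066e-04]
```

View pics/w3b.png

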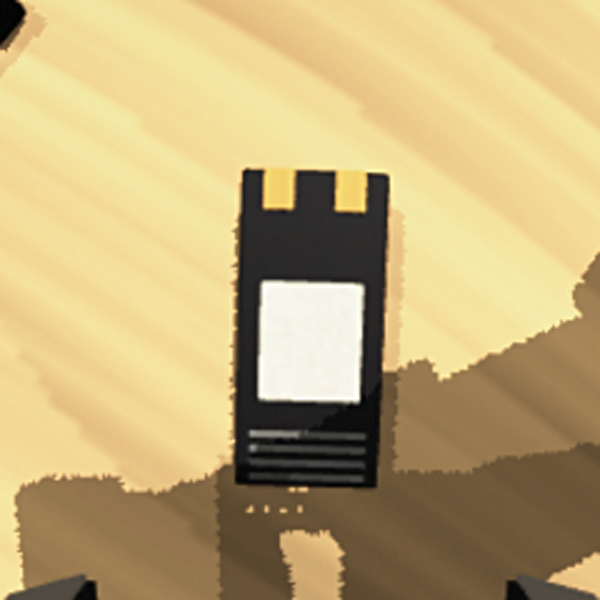

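The pack is seen from above: top corners at crop (243,169), (389,174), (377,487), (236,484), with the terminals at the robot side.

```bash
python3 - <<'E'
from h import *
P=lambda x,y:((x+.5)/2.5+199.5,(y+.5)/2.5-.5)
c=[at('w3',P(*p),.055)[:2] for p in[(243,169),(389,174),(377,487),(236,484)]]
for i in range(4):print(c[i].round(4),np.linalg.norm(c[i]-c[i-1]).round(4))
m=np.mean(c,0);d=c[2]+c[3]-c[0]-c[1];e=c[1]+c[2]-c[0]-c[3];print(m,np.degrees(np.arctan2(d[1],d[0])),np.degrees(np.arctan2(e[1],e[0]))-90)
s=manip.read_state();R=cv2.Rodrigues(s['orientation'])[0];ty=np.degrees(np.arctan2(R[1,1],R[0,1]));print('toolY',ty,(m-s['position'][:2])/.05)
E
```

```text
[ 0.4365 -0.2385] 0.1089
[ 0.4101 -0.1973] 0.0489
[ 0.5012 -0.1383] 0.1085
[ 0.5282 -0.1798] 0.0495
[ 0.46900976 -0.18848472] 32.79613163299004 32.9400365556789
toolY 124.47122935610751 [-1.04305876 -0.61294486]
```

Call:
drive_tool(
  increments=[-0.348,-0.204,0,0,0,-0.107,1,-0.348,-0.204,0,0,0,-0.107,1,-0.348,-0.204,0,0,0,-0.107,1,0,0,-0.6,0,0,0,1,0,0,-0.6,0,0,0,1,0,0,-0.6,0,0,0,1,0,0,-0.5,0,0,0,1,0,0,-0.42,0,0,0,1,0,0,0,0,0,0,1,0,0,0,0,0,0,1],
)

```text
t: 4.6
position: [0.4693, -0.1891, 0.0242]
orientation: [0.889, -3.013, -0.0]
contact_force: [0.6, 0.0, 0.7]
gripper_width: 0.0918
grip_force: 0.0
```

Call:
drive_tool(
  increments=[0,0,0,0,0,0,0,0,0,0,0,0,0,0,0,0,0,0,0,0,0,0,0,0,0,0,0,0,0,0,0,0,0,0,0,0,0,0,0,0,0,0,0,0,0,0,0,0,0],
)

```text
t: 5.3
position: [0.469, -0.1898, 0.0239]
orientation: [0.887, -3.014, -0.0]
contact_force: [-1.0, 0.1, 2.8]
gripper_width: 0.0497
grip_force: 30.0
```

Call:
drive_tool(
  increments=[0,0,0.3,0,0,0,0,0,0,0.6,0,0,0,0,0,0,0.7,0,0,0,0,0,0,0.7,0,0,0,0,0,0,0.4,0,0,0,0],
)

```text
t: 5.8
position: [0.4693, -0.19, 0.1607]
orientation: [-0.887, 3.013, -0.002]
contact_force: [0.8, -0.7, -5.5]
gripper_width: 0.0499
grip_force: 30.0
```

Call:
drive_tool(
  increments=[0,0.4,0,0,0,-0.5,0,0,0.6,0,0,0,-0.6,0,0,0.6,0,0,0,-0.6,0,0,0.6,0,0,0,-0.6,0,0,0.6,0,0,0,-0.6,0,0,0.6,0,0,0,-0.6,0,0,0.6,0,0,0,-0.6,0,0,0.6,0,0,0,-0.6,0,0,0.6,0,0,0,-0.6,0,0,0.6,0,0,0,-0.6,0,0,0.6,0,0,0,-0.6,0,0,0.6,0,0,0,-0.62,0,0,0.5,0,0,0,0,0,0,0,0,0,0,0,0,0,0,0,0,0,0,0],
)

```text
t: 7.3
position: [0.4682, 0.1852, 0.1579]
orientation: [-0.074, -3.139, 0.001]
contact_force: [0.8, 0.3, -5.2]
gripper_width: 0.0498
grip_force: 30.0
```

```bash
python3 - <<'E'
from h import *
im,s=snap('wrist','w4');R=cv2.Rodrigues(s['orientation'])[0];print(s['joints'].round(2),s['position'],'toolYaw',np.degrees(np.arctan2(R[1,1],R[0,1]))-90,R[:,2])
a=cv2.imread('pics/w4.png');cv2.imwrite('pics/w4b.png',cv2.resize(a[0:300,160:480],(640,600),interpolation=cv2.INTER_CUBIC))
E
```

```text
[ 0.22  0.37  1.68 -0.    1.09 -1.3 ] [0.46818339 0.18523251 0.15785284] toolYaw -2.708476294105452 [-2.17393075e-03 -7.41112779e-04 -9.99997362e-01]
```

View pics/w4b.png

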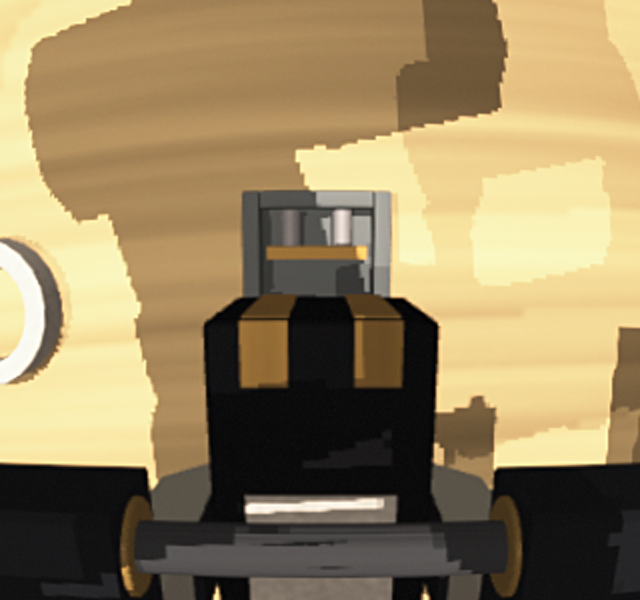

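The pack is straight in the hand: terminal top edge at crop (207..437, 323), lower edge at row 297, dock just below with the plate at (267..366, 252). Now I compute the hand offset.

```bash
python3 - <<'E'
from h import *
P=lambda x,y:((x+.5)/2+159.5,(y+.5)/2-.5)
d=load('w4');yaw=np.radians(-2.71);ex=np.array([np.cos(yaw),np.sin(yaw)]);ey=np.array([-ex[1],ex[0]])
for p,z in[((207,323),.031),((437,322),.031),((228,298),-.024),((410,298),-.024)]:
    w=at('w4',P(*p),d['p'][2]+z)[:2]-d['p'][:2];print((w@ex*1e3).round(2),(w@ey*1e3).round(2))
# dock check
for p,z in[((267,258),.028),((366,258),.028),((247,191),.03),((389,191),.03)]:
    w=at('w4',P(*p),z)[:2]-[.4538,.1844];q=np.radians(-2.73);print((w@ex*1e3).round(1),(w@ey*1e3).round(1))
E
```

```text
-53.77 -23.53
-53.99 24.52
-53.81 -27.3
-53.79 26.59
-48.1 -23.3
-48.0 22.5
-79.4 -32.1
-79.3 32.7
```

Call:
drive_tool(
  increments=[-0.0377,-0.0032,0,-0.0285,-0.6,0,0,-0.0377,-0.0032,0,-0.0285,-0.6,0,0,-0.0377,-0.0032,0,-0.0285,-0.6,0,0,-0.0377,-0.0032,0,-0.0285,-0.6,0,0,-0.0377,-0.0032,0,-0.0285,-0.6,0,0,-0.0377,-0.0032,0,-0.0285,-0.6,0,0,0,0,-0.4,0,0,0,0,0,0,-0.4,0,0,0,0,0,0,-0.4,0,0,0,0,0,0,-0.07,0,0,0,0,0,0,0,0,0,0,0,0,0,0,0,0,0,0],
)

```text
t: 8.55
position: [0.4583, 0.1839, 0.0961]
orientation: [0.07, 2.825, -0.01]
contact_force: [-0.3, 0.0, -4.6]
gripper_width: 0.0499
grip_force: 30.0
```

```bash
cat > where.py <<'E'
from h import *
from dock import r
def show(a=54.2,b=24):
    s=manip.read_state();R=cv2.Rodrigues(s['orientation'])[0];q=np.array([.4538,.1844,-.04764])
    c,n=np.cos(q[2]),np.sin(q[2]);D=np.array([[c,n,0],[-n,c,0],[0,0,1]])
    p=D@(s['position']-[q[0],q[1],0])*1e3;M=D@R
    X,Y,Z=-M[:,0],M[:,1],-M[:,2]
    T=p-a*X-b*Z;B=T+110*X
    print('t',s['t'],'tcp',p.round(2),'tilt',np.degrees(np.arcsin(X[2])).round(2),'roll',np.degrees(np.arcsin(Y[2])).round(2),'yaw',np.degrees(np.arctan2(X[1],X[0])).round(2))
    print('T',T.round(2),'B',B.round(2),'F',(D@s['contact_force']).round(1),'M',(D@s['moment']).round(2),s['gripper_width'])
if __name__=='__main__':show()
E
python3 where.py
```

```text
t 8.55 tcp [ 4.57 -0.26 96.13] tilt 18.09 roll 0.05 yaw -0.12
T [-39.5   -0.15  56.48] B [65.06 -0.37 90.64] F [-0.3  0.  -4.6] M [-0.    0.5   0.01] 0.049861466519862306
```

Call:
drive_tool(
  increments=[-0.03,0.006,-0.25,0,0,0,0,0,0,-0.25,0,0,0,0,0,0,-0.2,0,0,0,0,0,0,-0.1,0,0,0,0,0,0,-0.05,0,0,0,0,0,0,0,0,0,0,0,0,0,0,0,0,0,0],
)

```text
t: 9.25
position: [0.4566, 0.1846, 0.0532]
orientation: [0.069, 2.825, -0.01]
contact_force: [-0.4, -0.4, -5.0]
gripper_width: 0.0498
grip_force: 30.0
```

```bash
python3 where.py
```

```text
t 9.25 tcp [ 2.76  0.33 53.22] tilt 18.07 roll 0.04 yaw -0.07
T [-41.33   0.4   13.59] B [63.25  0.27 47.71] F [-0.4 -0.5 -5. ] M [0.01 0.46 0.  ] 0.049762077669973384
```

Call:
drive_tool(
  increments=[-0.075,0.002,0,0,0,0,0,-0.075,0.002,0,0,0,0,0,-0.075,0.002,0,0,0,0,0,-0.075,0.002,0,0,0,0,0,0,0,0,0,0,0,0,0,0,0,0,0,0,0],
)

```text
t: 9.85
position: [0.444, 0.1856, 0.0544]
orientation: [0.068, 2.82, -0.007]
contact_force: [8.3, -1.9, -7.4]
gripper_width: 0.0499
grip_force: 30.0
```

```bash
python3 where.py
```

```text
t 9.85 tcp [-9.86  0.7  54.41] tilt 18.38 roll 0.15 yaw -0.05
T [-53.72   0.8   14.54] B [50.66  0.71 49.23] F [ 8.3 -1.5 -7.4] M [-0.38 -1.29 -0.02] 0.04990322144973477
```

Call:
drive_tool(
  increments=[-0.04,-0.01,-0.01,0,0,0,0,-0.03,-0.003,-0.01,0,0,0,0,0,0,0,0,0,0,0,0,0,0,0,0,0,0],
)

```text
t: 10.25
position: [0.442, 0.1856, 0.0544]
orientation: [0.068, 2.817, -0.005]
contact_force: [9.8, -1.4, -3.3]
gripper_width: 0.0498
grip_force: 30.0
```

```bash
python3 where.py
```

```text
t 10.25 tcp [-11.82   0.59  54.36] tilt 18.57 roll 0.25 yaw -0.08
T [-55.55   0.76  14.34] B [48.72  0.62 49.38] F [ 9.8 -0.9 -3.3] M [-0.2  -1.61  0.03] 0.049755069946527695
```

Call:
drive_tool(
  increments=[0.016,-0.003,-0.029,0.014,0.3,0,0,0.016,-0.003,-0.029,0.014,0.3,0,0,0.016,-0.003,-0.029,0.014,0.3,0,0,0.016,-0.003,-0.029,0.014,0.3,0,0,0.016,-0.003,-0.029,0.014,0.3,0,0,0.016,-0.003,-0.029,0.014,0.3,0,0,0,0,0,0,0,0,0,0,0,0,0,0,0,0],
)

```text
t: 11.05
position: [0.4478, 0.1847, 0.0457]
orientation: [0.073, 2.971, 0.0]
contact_force: [9.5, 2.6, 0.4]
gripper_width: 0.05
grip_force: 30.0
```

```bash
python3 - <<'E'
from where import *
show()
im,s=snap('wrist','w5');snap('side','s5');snap('scene','c5')
a=cv2.imread('pics/w5.png')[20:320,200:440];b=cv2.imread('pics/side0.png')
f=lambda i,w,h:cv2.resize(i,(w,h),interpolation=cv2.INTER_CUBIC)
b=cv2.imread('pics/side0.png')
o=np.hstack([f(a,440,550),np.vstack([f(cv2.imread('pics/s5.png')[255:345,295:415],360,275),f(cv2.imread('pics/c5.png')[160:250,355:475],360,275)])])
cv2.imwrite('pics/m5.png',o)
E
```

```text
t 11.05 tcp [-6.010e+00  4.000e-02  4.574e+01] tilt 9.7 roll 0.24 yaw -0.11
T [-55.39   0.24  12.96] B [5.304e+01 3.000e-02 3.148e+01] F [9.4 3.  0.4] M [ 0.46 -1.43  0.02] 0.049999370026472624
```

View pics/m5.png

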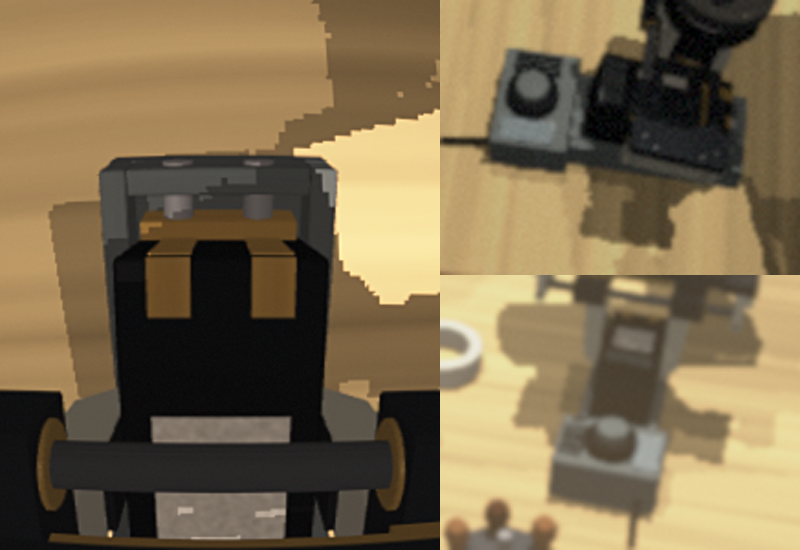

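Call:
drive_tool(
  increments=[0.011,0,-0.03,0.015,0.324,0,0,0.013,0,-0.031,0.015,0.324,0,0,0.014,0,-0.031,0.015,0.324,0,0,0.014,0,-0.031,0.015,0.324,0,0,0.014,0,-0.031,0.015,0.324,0,0,0.014,0,-0.031,0.015,0.324,0,0,0,0,0,0,0,0,0,0,0,0,0,0,0,0],
)

```text
t: 12.0
position: [0.4515, 0.1844, 0.0361]
orientation: [-0.077, -3.14, -0.004]
contact_force: [9.0, 1.3, 2.2]
gripper_width: 0.05
grip_force: 30.0
```

```bash
python3 where.py
```

```text
t 12.0 tcp [-2.29 -0.16 36.1 ] tilt -0.06 roll 0.16 yaw -0.07
T [-5.651e+01 -2.000e-02  1.215e+01] B [53.49 -0.16 12.04] F [8.9 1.7 2.2] M [ 0.33 -1.33  0.02] 0.05004852880969013
```

Call:
drive_tool(
  increments=[0.02,0,-0.03,0,0,0,0,0.02,0,-0.03,0,0,0,0,0,0,-0.02,0,0,0,0,0,0,0,0,0,0,0],
)

```text
t: 12.4
position: [0.452, 0.1844, 0.035]
orientation: [-0.076, -3.138, -0.004]
contact_force: [-5.6, -0.7, 37.4]
gripper_width: 0.0497
grip_force: 30.0
```

```bash
python3 where.py
```

```text
t 12.4 tcp [-1.81 -0.1  34.97] tilt -0.13 roll 0.14 yaw -0.03
T [-5.607e+01 -1.000e-02  1.110e+01] B [53.93 -0.07 10.84] F [-5.6 -0.9 37.4] M [-0.43  0.89  0.02] 0.04972121160192559
```

Call:
drive_tool(
  increments=[-0.01,0,0.07,0,0,0,0,0,0,0,0,0,0,0,0,0,0,0,0,0,1,0,0,0,0,0,0,1,0,0,0,0,0,0,1,0,0,0,0,0,0,1,0,0,0,0,0,0,1,0,0,0.4,0,0,0,1,0,0,0.6,0,0,0,1,0,0,0.6,0,0,0,1,0,0,0.6,0,0,0,1,0,0,0,0,0,0,1,0,0,0,0,0,0,1],
)

```text
t: 13.7
position: [0.448, 0.1833, 0.1436]
orientation: [-0.076, -3.129, -0.0]
contact_force: [-0.1, 0.9, 0.2]
gripper_width: 0.0918
grip_force: 0.0
```

```bash
python3 - <<'E'
from where import *
show()
im,s=snap('wrist','w6');snap('side','s6');snap('scene','c6')
a=cv2.imread('pics/w6.png')[0:300,200:440]
f=lambda i,w,h:cv2.resize(i,(w,h),interpolation=cv2.INTER_CUBIC)
o=np.hstack([f(a,440,550),np.vstack([f(cv2.imread('pics/s6.png')[255:345,295:415],360,275),f(cv2.imread('pics/c6.png')[160:250,355:475],360,275)])])
cv2.imwrite('pics/m6.png',o)
E
```

```text
t 13.7 tcp [ -5.69  -1.34 143.56] tilt -0.66 roll 0.0 yaw -0.06
T [-60.17  -1.27 120.19] B [ 49.82  -1.4  118.91] F [-0.2  0.9  0.2] M [-0.01 -0.02  0.02] 0.09182977593731323
```

View pics/m6.png

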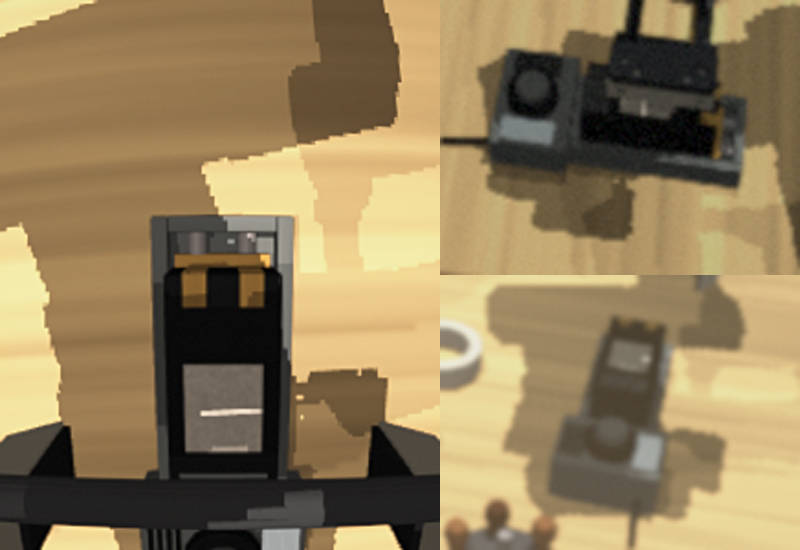

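Call:
drive_tool(
  increments=[0.16,0.005,0,0,-0.13,0,0,0.16,0.006,0,0,0,0,0,0,0,0,0,0,0,0,0,0,-0.4,0,0,0,0,0,0,-0.4,0,0,0,0,0,0,-0.4,0,0,0,0,0,0,-0.2,0,0,0,0,0,0,0,0,0,0,0,0,0,0,0,0,0,0],
)

```text
t: 14.75
position: [0.4644, 0.1839, 0.0737]
orientation: [-0.077, -3.14, -0.001]
contact_force: [0.6, 0.6, 0.5]
gripper_width: 0.0247
grip_force: 0.0
```

```bash
python3 where.py
```

```text
t 14.75 tcp [1.062e+01 5.000e-02 7.375e+01] tilt -0.04 roll 0.02 yaw -0.07
T [-43.6    0.12  49.79] B [ 6.64e+01 -1.00e-02  4.97e+01] F [0.6 0.7 0.5] M [ 0.01  0.03 -0.03] 0.02472043977240228
```

Fingers are still closing; I let them shut, then press gently.

Call:
drive_tool(
  increments=[0,0,0,0,0,0,0,0,0,0,0,0,0,0,0,0,0,0,0,0,0,0,0,-0.06,0,0,0,0,0,0,-0.05,0,0,0,0,0,0,-0.04,0,0,0,0,0,0,-0.02,0,0,0,0,0,0,0,0,0,0,0],
)

```text
t: 15.55
position: [0.4642, 0.184, 0.0671]
orientation: [0.076, 3.14, 0.001]
contact_force: [-6.8, -1.8, 24.9]
gripper_width: 0.0007
grip_force: 12.3
```

```bash
python3 where.py
```

```text
t 15.55 tcp [10.38  0.13 67.1 ] tilt 0.01 roll 0.04 yaw -0.05
T [-43.81   0.2   43.09] B [66.19  0.1  43.12] F [-6.7 -2.1 24.9] M [-0.29  1.28  0.  ] 0.0006619489936581125
```

Contact at 67.1 mm, as expected (67). Next I check the +x end, then go on to the button.

Call:
drive_tool(
  increments=[0,0,0.2,0,0,0,0,0.3,-0.014,0,0,0,0,0,0.3,-0.014,0,0,0,0,0,0,0,0,0,0,0,0,0,0,-0.11,0,0,0,0,0,0,-0.06,0,0,0,0,0,0,-0.03,0,0,0,0,0,0,0,0,0,0,0],
)

```text
t: 16.35
position: [0.4933, 0.1824, 0.0671]
orientation: [-0.076, -3.14, -0.0]
contact_force: [-7.3, -2.5, 24.4]
gripper_width: 0.0001
grip_force: 12.5
```

```bash
python3 where.py
```

```text
t 16.35 tcp [39.51 -0.08 67.13] tilt -0.03 roll 0.01 yaw -0.03
T [-14.7   -0.05  43.16] B [95.3  -0.11 43.1 ] F [-7.2 -2.8 24.4] M [-0.52  1.25  0.01] 0.00010564751532747394
```

Call:
drive_tool(
  increments=[0,0,0.3,0,0,0,0,0.39,-0.018,0,0,0,0,0,0.39,-0.018,0,0,0,0,0,0.39,-0.018,0,0,0,0,0,0,0,0,0,0,0,0,0,0,-0.2,0,0,0,0,0,0,-0.2,0,0,0,0,0,0,0,0,0,0,0],
)

```text
t: 17.15
position: [0.5509, 0.1798, 0.0582]
orientation: [-0.076, -3.137, 0.0]
contact_force: [-1.5, 0.4, 4.8]
gripper_width: 0.0005
grip_force: 1.8
```

```bash
python3 where.py
```

```text
t 17.15 tcp [9.718e+01 2.000e-02 5.824e+01] tilt -0.23 roll -0.02 yaw -0.05
T [42.88  0.06 34.46] B [ 1.5288e+02 -3.0000e-02  3.4010e+01] F [-1.5  0.4  4.8] M [-0.04  0.33 -0.01] 0.0005013751522757304
```

Call:
drive_tool(
  increments=[0,0,-0.04,0,0,0,0,0,0,-0.04,0,0,0,0,0,0,-0.02,0,0,0,0,0,0,0,0,0,0,0],
)

```text
t: 17.55
position: [0.5515, 0.1798, 0.0561]
orientation: [-0.076, -3.138, -0.0]
contact_force: [-5.5, -0.5, 13.8]
gripper_width: 0.0001
grip_force: 6.6
```

```bash
python3 where.py
```

```text
t 17.55 tcp [97.83  0.11 56.11] tilt -0.14 roll 0.01 yaw -0.05
T [43.57  0.15 32.24] B [1.5357e+02 6.0000e-02 3.1980e+01] F [-5.4 -0.8 13.8] M [-0.17  1.29 -0.02] 0.0001169756547940082
```

Call:
drive_tool(
  increments=[0,0,-0.03,0,0,0,0,0,0,0,0,0,0,0,0,0,0,0,0,0,0],
)

```text
t: 17.85
position: [0.5516, 0.1798, 0.0559]
orientation: [-0.076, -3.139, -0.0]
contact_force: [-10.8, -1.7, 22.8]
gripper_width: 0.0006
grip_force: 11.4
```

```bash
python3 where.py
```

```text
t 17.85 tcp [97.89  0.1  55.92] tilt -0.1 roll 0.01 yaw -0.04
T [43.64  0.14 32.01] B [1.5364e+02 6.0000e-02 3.1830e+01] F [-10.7  -2.2  22.8] M [-0.42  1.87  0.01] 0.0006253097934814505
```

Call:
drive_tool(
  increments=[0,0,0.145,0,0,0,0,0,0,0,0,0,0,0,0,0,0,0,0,0,0],
)

```text
t: 18.15
position: [0.553, 0.18, 0.0607]
orientation: [0.077, 3.14, 0.001]
contact_force: [0.5, 0.9, 2.9]
gripper_width: 0.0003
grip_force: 1.1
```

Call:
drive_tool(
  increments=[0,0,0.03,0,0,0,0,0,0,0,0,0,0,0,0,0,0,0,0,0,0],
)

```text
t: 18.45
position: [0.5527, 0.1798, 0.0619]
orientation: [-0.077, -3.14, -0.0]
contact_force: [0.8, 1.2, 1.6]
gripper_width: 0.0006
grip_force: 0.8
```

Call:
drive_tool(
  increments=[0,0,0.4,0,0,0,0,0,0,0.7,0,0,0,0,-0.3,0,0.8,0,0,0,0,-0.3,0,0.5,0,0,0,0,0,0,0,0,0,0,0,0,0,0,0,0,0,0],
)

```text
t: 19.05
position: [0.5223, 0.1797, 0.1818]
orientation: [-0.076, -3.139, -0.0]
contact_force: [-1.8, 0.7, -1.0]
gripper_width: 0.0003
grip_force: 0.0
```

```bash
python3 - <<'E'
from where import *
show()
snap('wrist','w7');snap('side','s7');snap('scene','c7')
f=lambda i,w,h:cv2.resize(i,(w,h),interpolation=cv2.INTER_CUBIC)
o=np.hstack([f(cv2.imread('pics/w7.png')[0:300,200:440],440,550),np.vstack([f(cv2.imread('pics/s7.png')[255:345,295:415],360,275),f(cv2.imread('pics/c7.png')[160:250,355:475],360,275)])])
cv2.imwrite('pics/m7.png',o)
E
```

```text
t 19.05 tcp [ 68.67  -1.48 181.84] tilt -0.07 roll 0.01 yaw -0.06
T [ 14.44  -1.42 157.9 ] B [124.44  -1.53 157.77] F [-1.9  0.6 -1. ] M [ 0.01  0.02 -0.01] 0.00027227814144647984
```

View pics/m7.png

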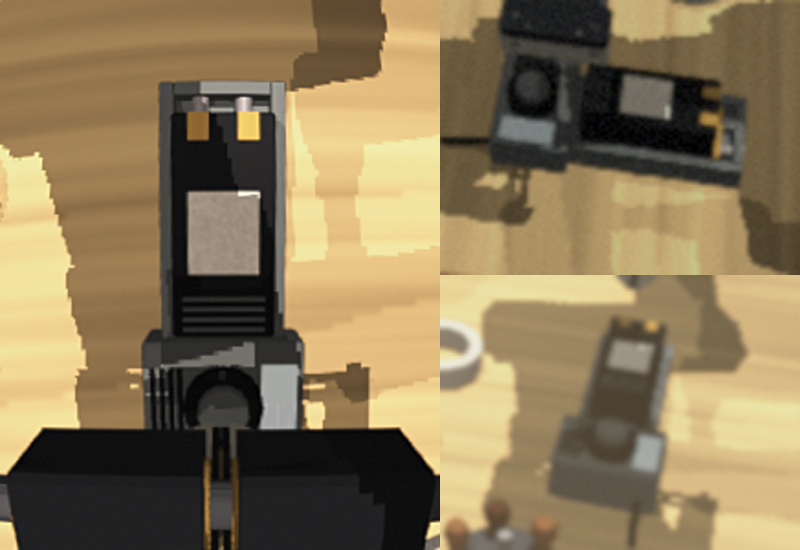

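The pack is seated flat. The button followed the finger from 55.9 to about 61.9 mm, which is the full 6 mm, and it's up again. The gripper touches nothing, so I hand the job in.

```bash
python3 -c "
from bench import manip
print(manip.close_job())"
```

```text
the job is handed in; nothing more can be done
None
```

I handed the job in: by my measurements the pack lies flat and home in the pocket with its terminals at the contact plate, and the test button went down its full 6 mm and came back up. The judge's verdict was not shown.

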